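Kit the rotor clamp set into the inspection caddy

TASK

Gather the rotor clamp set into the caddy: the purple clamp ring (the one with the hole) into the purple dish, one whole white washer into each of the two white dishes, and the nickel sensor bracket, standing on its base plate with its flange up, into the yellow dish. Each part should lie flat on the floor of its own dish, inside the rim and let go. The purple blind cap without a hole and the white washer with a slot cut through its side do not belong to the set: leave them lying where they are on the cart.

Things in the scene. Friction and masses are not known exactly. Their poses are not given: they have to be found in the camera images.
- clamp_ring: purple anodized clamp ring, loose, flat: outer diameter 56 mm, hole 34 mm, 16 mm high, 50 to 95 g. Origin: centre of its underside, on the ring's axis (z up). Goes into the purple dish.
- washer_1: whole white PEEK washer, loose, flat: outer diameter 44 mm, hole 20 mm, 12 mm high, 15 to 30 g. Origin: centre of its underside (z up). Same as washer_2; goes into either white dish, one washer per dish.
- washer_2: whole white PEEK washer, same as washer_1: outer diameter 44 mm, hole 20 mm, 12 mm high. Origin: centre of its underside (z up). Goes into the white dish that washer_1 is not in.
- bracket: brushed nickel L-shaped sensor bracket, loose, 35 to 70 g. Base plate 46 (x) by 32 (y) by 6 mm thick lies flat; an upright flange 8 mm thick (x), 32 wide (y), top 34 mm above the underside, stands at the +x end, mid-plane at x = +19 mm; black chip on its inner side below 14 mm. Origin: centre of the base's underside, z up. Grip from above across the flange's 8 mm.
- blind_cap: LOOK-ALIKE, not to be moved: purple anodized disc without a hole, loose, diameter 56 mm, 16 mm high. Origin: centre of its underside.
- slotted_washer: LOOK-ALIKE, not to be moved: white C-shaped washer with a 75 degree slot cut out of its side, loose, outer diameter 44 mm, hole 20 mm, 12 mm high. Origin: centre of its underside, on the axis of the hole; the slot faces its +x.
- dish_purple: purple shallow round dish, fixed on the caddy: outer diameter 86, inner 80 mm, floor 3 mm thick, rim 4 mm above the floor. Origin: centre of its underside, 6 mm above the cart top, z up. The square grey caddy (206 mm, edge 10 mm high) holds four dishes, 2 by 2, centres 96 mm apart; its place and yaw and the order of the dishes vary.
- dish_white_a: white shallow round dish, fixed on the caddy: outer diameter 78, inner 72 mm, floor 3 mm thick, rim 4 mm above the floor. Origin: centre of its underside, 6 mm above the cart top, z up. dish_white_a and dish_white_b are alike.
- dish_white_b: white dish, alike to dish_white_a in every size; origin: centre of the underside, z up.
- dish_yellow: yellow dish, alike to the purple dish in every size but colour; origin: centre of the underside, z up.
Not all that is in view belongs to the job. Of the things like the bracket, leave any that is pink or red; of the rest the larger one is meant.

How it is judged:
By the outcome, as a careful person would: the job done as asked, in the order asked, and still so for the second after the job is handed in, with the robot touching nothing.
It also fails if it takes over 99 s, if anything falls off the work surface, if the arm or the gripper's body presses on something with over 40 N, if the wrist force passes 120 N, or if a joint passes its speed limit or range.

ROBOT

A 6-joint arm with a two-finger parallel gripper is mounted at the origin on the work surface. World frame = base frame: x ahead of the robot, y to its left, z up, the work surface at z = 0. Lengths are in m, angles in degrees, forces in N, time in s.
With the tool pointing down it reaches from about 0.375 to 0.9 m from the base axis. Payload 3.1 kg.
Tool frame: the origin (TCP) lies at the very end of the fingers, on their centre line; the grasp point (between the pads) lies bot.grip_point_offset behind it (bot.grip_point_offset is the distance from the TCP to the grasp point, in m); z points along the fingers, y is the line along which they close (so a half turn about z gives the same grasp; the last joint's range is limited). The gripper opens to 87 mm and grips with 3 to 60 N. Pads are 19 mm wide; open, the fingers measure 117 mm over their backs; the gripper's body (75 mm by 190 mm) begins 51 mm behind the grasp point.
Start: joints at [60.075, 30.224, 82.088, -0, 67.689, -10.227], TCP at [0.211, 0.588, 0.223] pointing down, gripper open.
Joint ranges: [-176.69, 176.69], [-43.24, 126.21], [12.49, 139.97], [-82, 262], [0, 151.66], [-163.58, 163.58]. Speed limits (degrees/s): [159.86, 159.86, 180, 180, 180, 180].

INTERFACE

Orientations are given as a 3x3 rotation matrix whose columns are the frame's x, y, z axes.
In Python, from rig import bot, viewer, ticket gives the robot as it stands.
- The arm moves only by the tool servo_tool, never from a script. Its argument "targets" is a list of rows, each an object with "offset": the shift along the tool's x, y, z in m, a list of three; "dr": the turn, a rotation vector about the tool's x, y, z in degrees, a list of three. In form: [{"offset": [x, y, z], "dr": [ax, ay, az]}, ...]. A call has 1 to 20 rows; each row is the pose to reach, as a shift and turn from the pose commanded when the call began, along the tool's axes at that moment; what a row does not reach only later rows make up. A row lasts 1/12 s, in which the tool goes at most 41.7 mm and 7.16 degrees, less where a joint would pass 70% of its speed; a pose out of reach is approached as far as the arm can. A call with a gripper value outside its range is refused whole. "gripper" is the gripper command: -1 is fully open, 1 is shut, values between are in proportion, set as the call begins (left out, the last holds). The fingers move at their own pace and stop on an object; the grip force is fixed at half the most. Time passes only in rows, so rows that repeat a pose let the fingers close. It gives the time, the measured TCP pose, the force, the opening and the grip force at its end, in the units of the state.
- bot.read_state(): the state, without advancing time (a new reading comes with each control period).
- viewer.capture(name): name is "scene" or "side" or "wrist"; returns a dict with "color" (420x560x3 uint8, red, green, blue), "camera_matrix" (3x3 intrinsics, pixels), "R" (3x3) and "t" (3): a world point X has camera coordinates R X + t. Camera axes: x right, y down, z forward; pixel columns grow to the right and rows downward; lengths in m; the calibration is good to about 2 mm. The wrist camera is an equidistant fisheye: a pixel r from the principal point sees the ray r / f radians off the axis. A picture is of the moment at which its call begins. There is no depth.
- ticket.hand_in(): hands the job in; it is judged then, once.
The state is a dict: "time_s": time; "joint_positions": joint angles; "qvel": joint speeds; "tau": joint torques, N m; "position": TCP position; "tcp_rot": TCP orientation; "force": force on the tool from outside, world axes, zero at the start; "moment": the same for the moment, N m; "opening": opening from 0.0 (shut) to 1.0 (fully open); "grasp_force": force on a finger pad.
Only numpy, scipy, OpenCV 4.12 (cv2) and the standard library are available. Lean on these libraries where they do the work, as an engineer would, in place of code of your own. Each camera call takes 0.05 s, during which the arm holds its last target. There are 200 camera calls.

## Working session

There is one attempt and no reset: what is moved stays moved. The work goes in short steps, Python scripts to look and compute and a tool call to move; the robot and the scene stay as the last step left them, time stands still between calls to the robot, and variables do not carry over. Pictures are saved under pics/ and viewed, at most 14 in all, crops included, and the job is handed in when it is done.

Besides the shell and the picture viewer there is one more tool, called after "Request:" in YAML: its name, and indented under it one key for each argument. servo_tool: Moves the arm, as the interface text tells. Its arguments: {"type":"object","properties":{"targets":{"type":"array"},"gripper":{"type":"number"}},"required":["targets"]}

```bash
mkdir -p pics; ls; python3 - <<'E'
from rig import bot, viewer
import cv2,pickle
d={}
for n in("scene","side","wrist"):
    c=viewer.capture(n);d[n]=c
    cv2.imwrite(f"pics/{n}0.png",c["color"][:,:,::-1])
    print(n,c["camera_matrix"].tolist(),c["R"].round(3).tolist(),c["t"].round(3).tolist())
pickle.dump(d,open("d0.pkl","wb"))
print(bot.grip_point_offset,bot.read_state())
E
```

```text
pics
scene [[400.78982566683504, 0.0, 281.79897257192493], [0.0, 400.78982566683504, 212.0206713673696], [0.0, 0.0, 1.0]] [[0.557, 0.83, -0.012], [0.568, -0.391, -0.724], [-0.606, 0.397, -0.69]] [-0.253, -0.256, 1.176]
side [[503.0046235777807, 0.0, 274.870048112912], [0.0, 503.0046235777807, 206.7026166824333], [0.0, 0.0, 1.0]] [[-0.995, -0.101, 0.017], [-0.082, 0.679, -0.729], [0.062, -0.727, -0.684]] [0.501, 0.085, 1.051]
wrist [[325.19226210127806, 0.0, 279.6751784847259], [0.0, 325.19226210127806, 213.09480960035066], [0.0, 0.0, 1.0]] [[0.338, 0.941, -0.002], [0.904, -0.324, 0.278], [0.261, -0.096, -0.961]] [-0.624, -0.033, 0.392]
0.0187 {'time_s': 0.15, 'joint_positions': array([ 6.00750581e+01,  3.02677017e+01,  8.21395408e+01, -4.50988653e-04,
        6.76887949e+01, -1.02283098e+01]), 'qvel': array([ 0.03181417, -0.04470121, -0.36362094,  0.01067513,  0.04362814,
       -0.16862166]), 'tau': array([ 5.00475035e-04, -4.40428233e+01, -1.76841903e+01,  6.33527571e-02,
        5.52406744e-02, -7.51770699e-05]), 'position': array([0.21035125, 0.58794441, 0.22178592]), 'tcp_rot': array([[-9.41491247e-01,  3.37036413e-01, -8.29869996e-04],
       [ 3.37037310e-01,  9.41490165e-01, -1.45633250e-03],
       [ 2.90477358e-04, -1.65082145e-03, -9.99998595e-01]]), 'force': array([ 0.18164289,  0.58317384, -0.44480579]), 'moment': array([ 0.0166358 , -0.01195356, -0.00578222]), 'grasp_force': 0.0, 'opening': 1.001272661440287}
```

View pics/scene0.png

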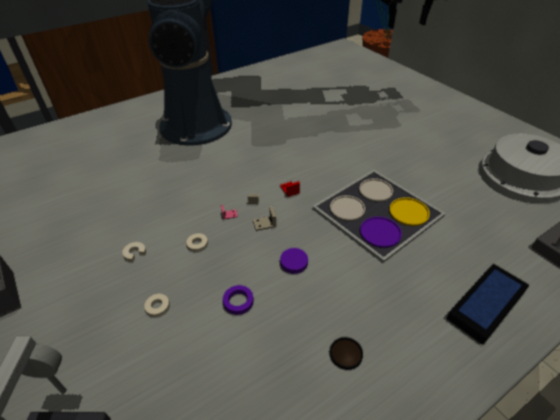

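View pics/side0.png

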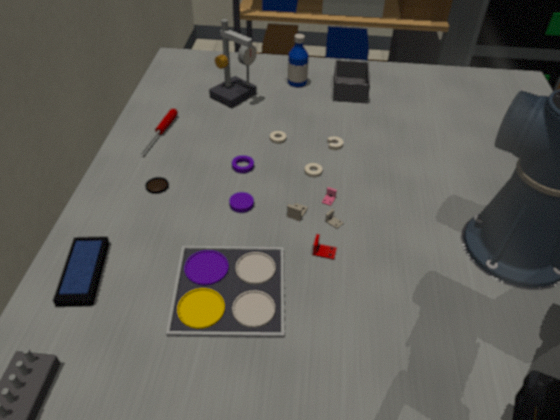

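View pics/wrist0.png

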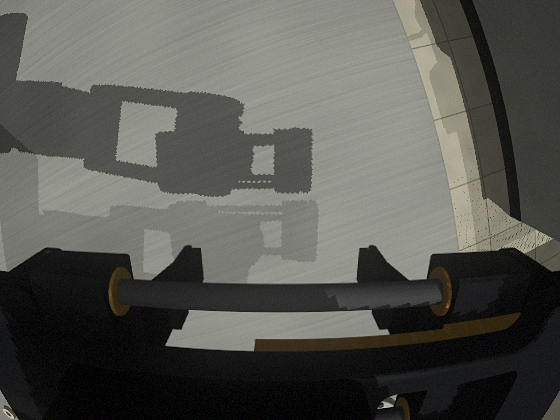

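Scene view, candidates:
- **Purple:** ring at (238,299), blind cap at (294,260).
- **White:** whole washers at (197,242) and (157,305), slotted washer at (134,251).
- **Brackets:** nickel at (266,220) and a smaller nickel at (253,199), pink at (229,213), red at (291,187).

In the side view the ring is at (243,164), the washers at (278,137) and (314,170), and the nickel brackets at (297,211) and (334,219). The wrist view shows only the table. I choose the ring with the hole, the two closed washers and the larger nickel bracket, and will check that choice in one crop.

```bash
cat > h.py <<'E'
import numpy as np,cv2,pickle
def ray(c,p):
    K=c["camera_matrix"];R=np.array(c["R"]);t=np.array(c["t"])
    v=np.array([(p[0]-K[0,2])/K[0,0],(p[1]-K[1,2])/K[1,1],1.])
    return -R.T@t,R.T@v
def wray(c,p):
    K=c["camera_matrix"];R=np.array(c["R"]);t=np.array(c["t"])
    u=np.array([p[0]-K[0,2],p[1]-K[1,2]]);r=np.hypot(*u);a=r/K[0,0]
    v=np.r_[u/max(r,1e-9)*np.sin(a),np.cos(a)]
    return -R.T@t,R.T@v
def plane(oz,z):
    o,v=oz;return o+v*(z-o[2])/v[2]
def blobs(mask,amin=30):
    n,l,s,ce=cv2.connectedComponentsWithStats(mask.astype(np.uint8))
    return [(s[i],ce[i],l==i) for i in range(1,n) if s[i][4]>=amin]
E
python3 - <<'E'
from h import *
d=pickle.load(open("d0.pkl","rb"))
P={"scene":dict(ring=(238,299),cap=(294,260),wA=(197,242),wB=(157,305),slot=(134,251),br1=(266,222),br2=(253,199),pink=(229,213),red=(291,187),dp=(381,233),dy=(410,211),dwa=(376,189),dwb=(348,207)),
"side":dict(ring=(243,164),cap=(242,202),wA=(314,170),wB=(278,137),slot=(335,143),br1=(297,211),br2=(334,219),pink=(330,196),red=(323,247),dp=(207,267),dy=(201,308),dwa=(254,308),dwb=(256,267))}
for k in P["scene"]:
    z=.010 
    print(k,*[plane(ray(d[n],P[n][k]),z)[:2].round(3) for n in P])
# refined: hull ellipse for colour blobs
for n in("scene","side"):
    c=d[n];hsv=cv2.cvtColor(c["color"],cv2.COLOR_RGB2HSV)
    h,s,v=cv2.split(hsv)
    x0,x1,y0,y1=(100,460,160,330) if n=="scene" else (150,360,115,345)
    roi=np.zeros(h.shape,bool);roi[y0:y1,x0:x1]=1
    for nm,m in dict(purple=(h>120)&(h<150)&(s>120),yellow=(h>18)&(h<30)&(s>200),white=(v>160)&(s<80)).items():
        for st,ce,l in blobs(m&roi,60):
            (cx,cy),ax,_=cv2.fitEllipse(cv2.convexHull(np.argwhere(l)[:,::-1].astype(np.int32)))
            z=.009 if st[4]>700 else .012
            print(n,nm,st[4],round(cx,1),round(cy,1),z,plane(ray(c,(cx,cy)),z).round(4))
a=cv2.resize(d["scene"]["color"][180:240,210:310],None,fx=7.5,fy=4.8*1.04*1.5/1.5,interpolation=2)
a=cv2.resize(d["scene"]["color"][175:235,210:310],(500,300),interpolation=2)
b=cv2.resize(d["side"]["color"][185:265,280:360],(300,300),interpolation=2)
e=cv2.resize(d["scene"]["color"][230:325,110:320],(663,300),interpolation=2)
im=np.zeros((600,800,3),np.uint8);im[:300,:500]=a;im[:300,500:]=b;im[300:,:663]=e
cv2.imwrite("pics/crop0.png",im[:,:,::-1])
E
```

```text
ring [ 0.605 -0.196] [ 0.601 -0.195]
cap [ 0.588 -0.061] [ 0.583 -0.06 ]
wA [ 0.436 -0.198] [ 0.428 -0.193]
wB [ 0.534 -0.323] [ 0.528 -0.318]
slot [ 0.386 -0.314] [ 0.38 -0.31]
br1 [ 0.467 -0.05 ] [ 0.459 -0.045]
br2 [ 0.387 -0.034] [ 0.378 -0.03 ]
pink [ 0.397 -0.102] [ 0.388 -0.104]
red [0.402 0.062] [0.399 0.055]
dp [0.631 0.131] [0.623 0.134]
dy [0.619 0.231] [0.615 0.231]
dwa [0.521 0.222] [0.519 0.22 ]
dwb [0.531 0.127] [0.528 0.123]
scene purple 1048 380.4 231.5 0.009 [0.6269 0.1343 0.009 ]
scene purple 562 293.5 260.2 0.012 [ 0.5891 -0.0626  0.012 ]
scene purple 519 237.7 299.4 0.012 [ 0.6067 -0.1978  0.012 ]
scene yellow 877 409.1 211.2 0.009 [0.6175 0.2298 0.009 ]
scene white 111 196.4 240.5 0.012 [ 0.4332 -0.1978  0.012 ]
scene white 101 133.1 249.4 0.012 [ 0.3828 -0.3143  0.012 ]
scene white 180 156.3 303.3 0.012 [ 0.5316 -0.3225  0.012 ]
side purple 249 242.5 163.6 0.012 [ 0.6021 -0.1939  0.012 ]
side purple 380 241.2 201.8 0.012 [ 0.5849 -0.0582  0.012 ]
side purple 1254 206.0 267.0 0.009 [0.6255 0.1338 0.009 ]
side yellow 1507 200.6 307.9 0.009 [0.6159 0.2298 0.009 ]
side white 66 277.7 135.0 0.012 [ 0.5289 -0.3238  0.012 ]
side white 88 313.0 167.9 0.012 [ 0.431  -0.1982  0.012 ]
```

View pics/crop0.png

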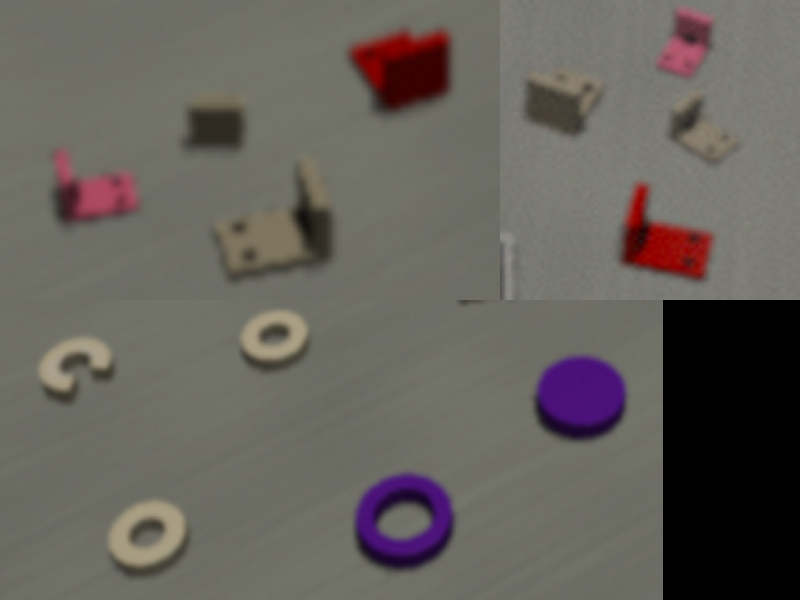

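The crop shows the chosen bracket, top-left panel (270,225), is the larger nickel one with its flange up. The smaller nickel one is at (217,122). The ring at (405,520) has a hole, and the washers at (274,337) and (147,535) are closed. The slotted washer is at (75,365).

```bash
cat > off.py <<'E'
import sys,numpy as np
from rig import bot
s=bot.read_state();R=s["tcp_rot"];p=s["position"]
print("t",s["time_s"],"p",p.round(4),"open",round(s["opening"],3),"j",s["joint_positions"].round(0),"yaw_y",np.degrees(np.arctan2(R[1,1],R[0,1])).round(2))
for a in sys.argv[1:]:
    print(a,(R.T@(np.array(eval(a))-p)).round(4).tolist())
E
python3 off.py .604,-.196,.12 .604,-.196,.0065
```

```text
t 0.15 p [0.2104 0.5879 0.2218] open 1.001 j [ 60.  30.  82.  -0.  68. -10.] yaw_y 70.3
.604,-.196,.12 [-0.6349, -0.6052, 0.1026]
.604,-.196,.0065 [-0.6349, -0.605, 0.2161]
```

Request:
servo_tool:
  targets:
    - {"offset": [-0.635, -0.605, 0.103], "dr": [0, 0, 0]}
    - {"offset": [-0.635, -0.605, 0.103], "dr": [0, 0, 0]}
    - {"offset": [-0.635, -0.605, 0.103], "dr": [0, 0, 0]}
    - {"offset": [-0.635, -0.605, 0.103], "dr": [0, 0, 0]}
    - {"offset": [-0.635, -0.605, 0.103], "dr": [0, 0, 0]}
    - {"offset": [-0.635, -0.605, 0.103], "dr": [0, 0, 0]}
    - {"offset": [-0.635, -0.605, 0.103], "dr": [0, 0, 0]}
    - {"offset": [-0.635, -0.605, 0.103], "dr": [0, 0, 0]}
    - {"offset": [-0.635, -0.605, 0.103], "dr": [0, 0, 0]}
    - {"offset": [-0.635, -0.605, 0.103], "dr": [0, 0, 0]}
    - {"offset": [-0.635, -0.605, 0.103], "dr": [0, 0, 0]}
    - {"offset": [-0.635, -0.605, 0.103], "dr": [0, 0, 0]}
    - {"offset": [-0.635, -0.605, 0.103], "dr": [0, 0, 0]}
    - {"offset": [-0.635, -0.605, 0.103], "dr": [0, 0, 0]}
    - {"offset": [-0.635, -0.605, 0.103], "dr": [0, 0, 0]}
    - {"offset": [-0.635, -0.605, 0.103], "dr": [0, 0, 0]}
    - {"offset": [-0.635, -0.605, 0.103], "dr": [0, 0, 0]}
    - {"offset": [-0.635, -0.605, 0.103], "dr": [0, 0, 0]}
    - {"offset": [-0.635, -0.605, 0.103], "dr": [0, 0, 0]}
    - {"offset": [-0.635, -0.605, 0.103], "dr": [0, 0, 0]}

```text
time_s: 1.82
position: [0.5827, -0.1531, 0.1248]
tcp_rot: [[-0.941, 0.338, -0.001], [0.338, 0.941, 0.0], [0.001, 0.0, -1.0]]
force: [1.1, 1.4, -0.2]
opening: 1.004
grasp_force: 0.0
```

```bash
python3 - <<'E'
from rig import viewer
import cv2
c=viewer.capture("wrist");cv2.imwrite("pics/wrist1.png",c["color"][:,:,::-1])
from h import *
h,s,v=cv2.split(cv2.cvtColor(c["color"],cv2.COLOR_RGB2HSV))
for st,ce,l in blobs((h>120)&(h<150)&(s>120),150):
    (cx,cy),ax,_=cv2.fitEllipse(cv2.convexHull(np.argwhere(l)[:,::-1].astype(np.int32)))
    print(st,round(cx),round(cy),plane(wray(c,(cx,cy)),.013).round(4))
E
python3 off.py .604,-.196,.1 .604,-.196,.007
```

```text
[ 509  123   51   79 3193] 536 162 [0.6247 0.1234 0.013 ]
[ 345  153   55   58 2398] 372 183 [ 0.5862 -0.068   0.013 ]
[ 211  221   55   54 1257] 238 248 [ 0.6033 -0.2013  0.013 ]
t 1.8667 p [ 0.5883 -0.1618  0.1247] open 1.0 j [-26.  36.  90.  -0.  54. -96.] yaw_y 70.08
.604,-.196,.1 [-0.0262, -0.0267, 0.025]
.604,-.196,.007 [-0.0252, -0.0263, 0.118]
```

View pics/wrist1.png

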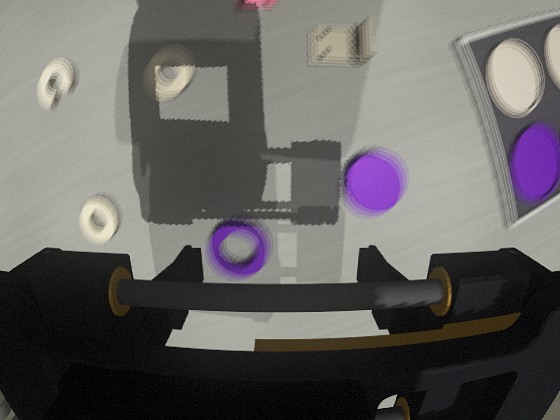

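The wrist view, blurred because the arm was still moving, shows the ring at (238,248), the cap at (373,183), the washers at (98,218) and (170,72), and the nickel bracket at (340,43). I'll go on to hover over the ring.

Request:
servo_tool:
  targets:
    - {"offset": [-0.025, -0.026, 0.03], "dr": [0, 0, 0]}
    - {"offset": [-0.025, -0.026, 0.06], "dr": [0, 0, 0]}
    - {"offset": [-0.025, -0.026, 0.06], "dr": [0, 0, 0]}
    - {"offset": [-0.025, -0.026, 0.06], "dr": [0, 0, 0]}
    - {"offset": [-0.025, -0.026, 0.06], "dr": [0, 0, 0]}

```text
time_s: 2.28
position: [0.5968, -0.1831, 0.0658]
tcp_rot: [[-0.942, 0.337, -0.001], [0.337, 0.942, 0.001], [0.001, 0.0, -1.0]]
force: [0.4, 0.5, 0.4]
opening: 1.002
grasp_force: 0.0
```

```bash
python3 off.py .604,-.197,.007
```

```text
t 2.2833 p [ 0.5968 -0.1831  0.0658] open 1.002 j [-27.  42.  89.   0.  49. -98.] yaw_y 70.33
.604,-.197,.007 [-0.0116, -0.0107, 0.0588]
```

Request:
servo_tool:
  targets:
    - {"offset": [-0.0115, -0.011, 0.03], "dr": [0, 0, 0]}
    - {"offset": [-0.0115, -0.011, 0.045], "dr": [0, 0, 0]}
    - {"offset": [-0.0115, -0.011, 0.059], "dr": [0, 0, 0]}
    - {"offset": [-0.0115, -0.011, 0.059], "dr": [0, 0, 0]}
    - {"offset": [-0.0115, -0.011, 0.059], "dr": [0, 0, 0]}
    - {"offset": [-0.0115, -0.011, 0.059], "dr": [0, 0, 0]}

```text
time_s: 2.78
position: [0.605, -0.1978, 0.0079]
tcp_rot: [[-0.942, 0.336, 0.002], [0.336, 0.942, -0.001], [-0.002, -0.0, -1.0]]
force: [-0.0, -0.2, -0.6]
opening: 0.998
grasp_force: 0.0
```

Request:
servo_tool:
  targets:
    - {"offset": [0, 0, 0], "dr": [0, 0, 0]}
    - {"offset": [0, 0, 0], "dr": [0, 0, 0]}
    - {"offset": [0, 0, 0], "dr": [0, 0, 0]}
    - {"offset": [0, 0, 0], "dr": [0, 0, 0]}
    - {"offset": [0, 0, 0], "dr": [0, 0, 0]}
    - {"offset": [0, 0, 0], "dr": [0, 0, 0]}
    - {"offset": [0, 0, 0], "dr": [0, 0, 0]}
    - {"offset": [0, 0, 0], "dr": [0, 0, 0]}
  gripper: 1

```text
time_s: 3.45
position: [0.6043, -0.1982, 0.0065]
tcp_rot: [[-0.941, 0.337, 0.0], [0.337, 0.941, 0.0], [-0.0, 0.0, -1.0]]
force: [-0.3, 0.7, 1.5]
opening: 0.638
grasp_force: 30.0
```

Request:
servo_tool:
  targets:
    - {"offset": [0, 0, -0.03], "dr": [0, 0, 0]}
    - {"offset": [0, 0, -0.06], "dr": [0, 0, 0]}
    - {"offset": [0.0912, 0.3198, -0.07], "dr": [0, 0, 0]}
    - {"offset": [0.0912, 0.3198, -0.07], "dr": [0, 0, 0]}
    - {"offset": [0.0912, 0.3198, -0.07], "dr": [0, 0, 0]}
    - {"offset": [0.0912, 0.3198, -0.07], "dr": [0, 0, 0]}
    - {"offset": [0.0912, 0.3198, -0.07], "dr": [0, 0, 0]}
    - {"offset": [0.0912, 0.3198, -0.07], "dr": [0, 0, 0]}
    - {"offset": [0.0912, 0.3198, -0.07], "dr": [0, 0, 0]}
    - {"offset": [0.0912, 0.3198, -0.07], "dr": [0, 0, 0]}
    - {"offset": [0.0912, 0.3198, -0.06], "dr": [0, 0, 0]}
    - {"offset": [0.0912, 0.3198, -0.04], "dr": [0, 0, 0]}
    - {"offset": [0.0912, 0.3198, -0.04], "dr": [0, 0, 0]}
    - {"offset": [0.0912, 0.3198, -0.04], "dr": [0, 0, 0]}
    - {"offset": [0.0912, 0.3198, -0.04], "dr": [0, 0, 0]}

```text
time_s: 4.7
position: [0.6263, 0.133, 0.0464]
tcp_rot: [[-0.941, 0.338, -0.0], [0.338, 0.941, -0.0], [0.0, -0.0, -1.0]]
force: [-0.2, -0.8, -1.5]
opening: 0.635
grasp_force: 30.0
```

```bash
python3 - <<'E'
from rig import viewer
import cv2,numpy as np
s=viewer.capture("scene")["color"];w=viewer.capture("side")["color"]
im=np.hstack([cv2.resize(s[120:270,300:460],None,fx=2.5,fy=2.5),cv2.resize(w[190:350,150:310],None,fx=2.35,fy=2.35)[:375]])
cv2.imwrite("pics/place1.png",im[:,:,::-1])
E
python3 off.py .626,.134,.0162
```

```text
t 4.8 p [0.6269 0.1328 0.0472] open 0.631 j [  2.  44.  87.   0.  49. -68.] yaw_y 70.23
.626,.134,.0162 [0.0013, 0.0008, 0.031]
```

View pics/place1.png

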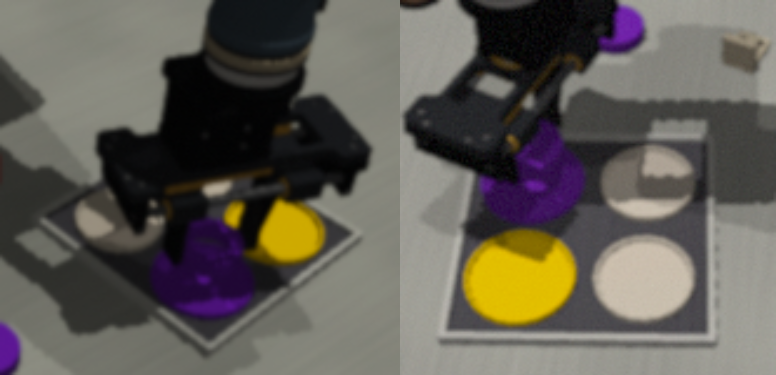

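The picture shows the ring gripped level over the purple dish, at scene crop (205,250). Lowering and releasing.

Request:
servo_tool:
  targets:
    - {"offset": [0.001, 0.001, 0.015], "dr": [0, 0, 0]}
    - {"offset": [0.001, 0.001, 0.025], "dr": [0, 0, 0]}
    - {"offset": [0.001, 0.001, 0.031], "dr": [0, 0, 0]}
    - {"offset": [0.001, 0.001, 0.031], "dr": [0, 0, 0]}
    - {"offset": [0.001, 0.001, 0.031], "dr": [0, 0, 0]}
    - {"offset": [0.001, 0.001, 0.031], "dr": [0, 0, 0]}

```text
time_s: 5.3
position: [0.6257, 0.1347, 0.0154]
tcp_rot: [[-0.941, 0.337, 0.0], [0.337, 0.941, -0.0], [-0.0, 0.0, -1.0]]
force: [0.1, 1.5, -0.5]
opening: 0.635
grasp_force: 30.0
```

Request:
servo_tool:
  targets:
    - {"offset": [0, 0, 0], "dr": [0, 0, 0]}
    - {"offset": [0, 0, 0], "dr": [0, 0, 0]}
    - {"offset": [0, 0, 0], "dr": [0, 0, 0]}
    - {"offset": [0, 0, 0], "dr": [0, 0, 0]}
    - {"offset": [0, 0, 0], "dr": [0, 0, 0]}
    - {"offset": [0, 0, -0.04], "dr": [0, 0, 0]}
    - {"offset": [0, 0, -0.08], "dr": [0, 0, 0]}
    - {"offset": [0, 0, -0.08], "dr": [0, 0, 0]}
  gripper: -1

```text
time_s: 5.97
position: [0.6308, 0.1353, 0.1023]
tcp_rot: [[-0.941, 0.337, 0.013], [0.337, 0.942, 0.001], [-0.012, 0.005, -1.0]]
force: [1.7, 0.4, 0.1]
opening: 0.993
grasp_force: 0.0
```

```bash
python3 off.py .432,-.198,.1 .432,-.198,.05 .53,-.323,.05
```

```text
t 5.9667 p [0.6308 0.1353 0.1023] open 0.993 j [  2.  40.  85.   0.  54. -68.] yaw_y 70.32
.432,-.198,.1 [0.075, -0.3808, -0.0006]
.432,-.198,.05 [0.0756, -0.3811, 0.0494]
.53,-.323,.05 [-0.0588, -0.4658, 0.0506]
```

Request:
servo_tool:
  targets:
    - {"offset": [0.0704, -0.3787, 0], "dr": [0, 0, 0]}
    - {"offset": [0.0704, -0.3787, 0], "dr": [0, 0, 0]}
    - {"offset": [0.0704, -0.3787, 0], "dr": [0, 0, 0]}
    - {"offset": [0.0704, -0.3787, 0], "dr": [0, 0, 0]}
    - {"offset": [0.0704, -0.3787, 0], "dr": [0, 0, 0]}
    - {"offset": [0.0704, -0.3787, 0], "dr": [0, 0, 0]}
    - {"offset": [0.0704, -0.3787, 0], "dr": [0, 0, 0]}
    - {"offset": [0.0704, -0.3787, 0], "dr": [0, 0, 0]}
    - {"offset": [0.0704, -0.3787, 0], "dr": [0, 0, 0]}
    - {"offset": [0.0704, -0.3787, 0], "dr": [0, 0, 0]}
    - {"offset": [0.0704, -0.3787, 0.03], "dr": [0, 0, 0]}
    - {"offset": [0.0704, -0.3787, 0.05], "dr": [0, 0, 0]}
    - {"offset": [0.0704, -0.3787, 0.05], "dr": [0, 0, 0]}
    - {"offset": [0.0704, -0.3787, 0.05], "dr": [0, 0, 0]}

```text
time_s: 7.13
position: [0.4312, -0.1973, 0.0449]
tcp_rot: [[-0.941, 0.337, -0.002], [0.337, 0.941, 0.001], [0.002, 0.001, -1.0]]
force: [-0.4, -0.9, -0.0]
opening: 1.0
grasp_force: 0.0
```

```bash
python3 - <<'E'
from rig import viewer
import cv2
c=viewer.capture("wrist");cv2.imwrite("pics/wrist2.png",c["color"][:,:,::-1])
E
python3 off.py .432,-.198,.0065
```

```text
t 7.1833 p [ 0.4319 -0.1976  0.0456] open 1.001 j [ -38.   37.  111.    0.   32. -108.] yaw_y 70.33
.432,-.198,.0065 [-0.0002, -0.0003, 0.0391]
```

View pics/wrist2.png

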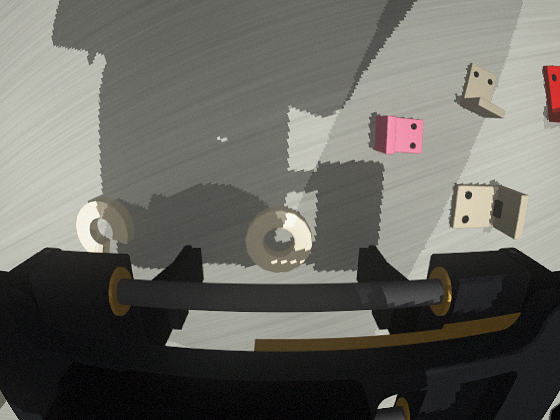

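The wrist view shows the washer centred between the fingers at (279,240), with the slotted washer off to the left at (105,228). The nickel bracket is at (488,210), with its flange to the right. Descending.

Request:
servo_tool:
  targets:
    - {"offset": [0, 0, 0.02], "dr": [0, 0, 0]}
    - {"offset": [0, 0, 0.032], "dr": [0, 0, 0]}
    - {"offset": [0, 0, 0.039], "dr": [0, 0, 0]}
    - {"offset": [0, 0, 0.039], "dr": [0, 0, 0]}
    - {"offset": [0, 0, 0.039], "dr": [0, 0, 0]}

```text
time_s: 7.6
position: [0.4322, -0.1978, 0.007]
tcp_rot: [[-0.942, 0.336, 0.001], [0.336, 0.942, -0.001], [-0.001, -0.0, -1.0]]
force: [-0.9, -0.1, -0.2]
opening: 0.999
grasp_force: 0.0
```

Request:
servo_tool:
  targets:
    - {"offset": [0, 0, 0], "dr": [0, 0, 0]}
    - {"offset": [0, 0, 0], "dr": [0, 0, 0]}
    - {"offset": [0, 0, 0], "dr": [0, 0, 0]}
    - {"offset": [0, 0, 0], "dr": [0, 0, 0]}
    - {"offset": [0, 0, 0], "dr": [0, 0, 0]}
    - {"offset": [0, 0, 0], "dr": [0, 0, 0]}
    - {"offset": [0, 0, 0], "dr": [0, 0, 0]}
    - {"offset": [0, 0, 0], "dr": [0, 0, 0]}
    - {"offset": [0, 0, 0], "dr": [0, 0, 0]}
  gripper: 1

```text
time_s: 8.35
position: [0.4316, -0.1979, 0.0064]
tcp_rot: [[-0.941, 0.337, -0.0], [0.337, 0.941, 0.0], [0.0, -0.0, -1.0]]
force: [-0.1, -0.4, -0.0]
opening: 0.479
grasp_force: 30.0
```

```bash
python3 off.py .5305,.1245,.06 .5305,.1245,.016
```

```text
t 8.35 p [ 0.4316 -0.1979  0.0064] open 0.479 j [ -38.   42.  112.   -0.   26. -108.] yaw_y 70.3
.5305,.1245,.06 [0.0156, 0.3369, -0.0536]
.5305,.1245,.016 [0.0156, 0.3369, -0.0096]
```

Request:
servo_tool:
  targets:
    - {"offset": [0, 0, -0.04], "dr": [0, 0, 0]}
    - {"offset": [0, 0, -0.08], "dr": [0, 0, 0]}
    - {"offset": [0.0156, 0.3369, -0.085], "dr": [0, 0, 0]}
    - {"offset": [0.0156, 0.3369, -0.085], "dr": [0, 0, 0]}
    - {"offset": [0.0156, 0.3369, -0.085], "dr": [0, 0, 0]}
    - {"offset": [0.0156, 0.3369, -0.085], "dr": [0, 0, 0]}
    - {"offset": [0.0156, 0.3369, -0.085], "dr": [0, 0, 0]}
    - {"offset": [0.0156, 0.3369, -0.085], "dr": [0, 0, 0]}
    - {"offset": [0.0156, 0.3369, -0.085], "dr": [0, 0, 0]}
    - {"offset": [0.0156, 0.3369, -0.085], "dr": [0, 0, 0]}
    - {"offset": [0.0156, 0.3369, -0.07], "dr": [0, 0, 0]}
    - {"offset": [0.0156, 0.3369, -0.055], "dr": [0, 0, 0]}
    - {"offset": [0.0156, 0.3369, -0.055], "dr": [0, 0, 0]}
    - {"offset": [0.0156, 0.3369, -0.055], "dr": [0, 0, 0]}

```text
time_s: 9.52
position: [0.5294, 0.1247, 0.0606]
tcp_rot: [[-0.942, 0.337, -0.003], [0.337, 0.942, -0.0], [0.003, -0.001, -1.0]]
force: [-0.2, -0.3, -1.0]
opening: 0.484
grasp_force: 30.0
```

```bash
python3 - <<'E'
from rig import viewer
import cv2,numpy as np
s=viewer.capture("scene")["color"];w=viewer.capture("side")["color"]
im=np.hstack([cv2.resize(s[120:270,300:460],None,fx=2.5,fy=2.5),cv2.resize(w[190:350,150:310],None,fx=2.35,fy=2.35)[:375]])
im=np.vstack([im,cv2.resize(viewer.capture("wrist")["color"][180:330,130:430],(450,225)) if 0 else np.pad(cv2.resize(viewer.capture("wrist")["color"][180:330,130:430],(450,225)),((0,0),(0,im.shape[1]-450),(0,0)))])
cv2.imwrite("pics/place2.png",im[:,:,::-1])
E
python3 off.py .5305,.1245,.0158
```

```text
t 9.6667 p [0.5309 0.1239 0.062 ] open 0.482 j [  1.  38. 101.  -0.  41. -69.] yaw_y 70.24
.5305,.1245,.0158 [0.0006, 0.0004, 0.0462]
```

View pics/place2.png

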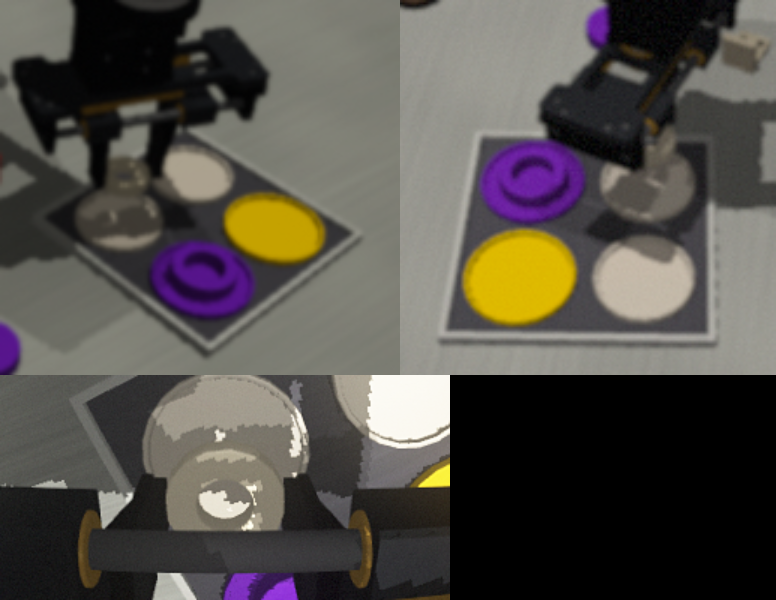

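The ring lies inside the purple dish at scene crop (203,275). The washer is held level over the near white dish at (120,200). Lowering.

Request:
servo_tool:
  targets:
    - {"offset": [0, 0, 0.025], "dr": [0, 0, 0]}
    - {"offset": [0, 0, 0.038], "dr": [0, 0, 0]}
    - {"offset": [0, 0, 0.045], "dr": [0, 0, 0]}
    - {"offset": [0, 0, 0.045], "dr": [0, 0, 0]}
    - {"offset": [0, 0, 0.045], "dr": [0, 0, 0]}
    - {"offset": [0, 0, 0.045], "dr": [0, 0, 0]}

```text
time_s: 10.17
position: [0.5312, 0.1243, 0.0172]
tcp_rot: [[-0.941, 0.338, 0.001], [0.338, 0.941, 0.0], [-0.001, 0.001, -1.0]]
force: [-0.3, -0.1, -0.3]
opening: 0.484
grasp_force: 30.0
```

Request:
servo_tool:
  targets:
    - {"offset": [0, 0, 0], "dr": [0, 0, 0]}
    - {"offset": [0, 0, 0], "dr": [0, 0, 0]}
    - {"offset": [0, 0, 0], "dr": [0, 0, 0]}
    - {"offset": [0, 0, 0], "dr": [0, 0, 0]}
    - {"offset": [0, 0, 0], "dr": [0, 0, 0]}
    - {"offset": [0, 0, 0], "dr": [0, 0, 0]}
    - {"offset": [0, 0, -0.04], "dr": [0, 0, 0]}
    - {"offset": [0, 0, -0.08], "dr": [0, 0, 0]}
    - {"offset": [0, 0, -0.08], "dr": [0, 0, 0]}
    - {"offset": [0, 0, -0.08], "dr": [0, 0, 0]}
  gripper: -1

```text
time_s: 11.0
position: [0.5323, 0.1247, 0.0984]
tcp_rot: [[-0.942, 0.337, 0.005], [0.337, 0.942, 0.0], [-0.005, 0.002, -1.0]]
force: [-0.3, -0.8, -0.4]
opening: 0.992
grasp_force: 0.0
```

```bash
python3 off.py .5305,-.3235,.1 .5305,-.3235,.05
```

```text
t 11.0 p [0.5323 0.1247 0.0984] open 0.992 j [  1.  34. 100.  -0.  45. -69.] yaw_y 70.31
.5305,-.3235,.1 [-0.1493, -0.4226, -0.0016]
.5305,-.3235,.05 [-0.149, -0.4227, 0.0484]
```

Request:
servo_tool:
  targets:
    - {"offset": [-0.15, -0.422, 0], "dr": [0, 0, 0]}
    - {"offset": [-0.15, -0.422, 0], "dr": [0, 0, 0]}
    - {"offset": [-0.15, -0.422, 0], "dr": [0, 0, 0]}
    - {"offset": [-0.15, -0.422, 0], "dr": [0, 0, 0]}
    - {"offset": [-0.15, -0.422, 0], "dr": [0, 0, 0]}
    - {"offset": [-0.15, -0.422, 0], "dr": [0, 0, 0]}
    - {"offset": [-0.15, -0.422, 0], "dr": [0, 0, 0]}
    - {"offset": [-0.15, -0.422, 0], "dr": [0, 0, 0]}
    - {"offset": [-0.15, -0.422, 0], "dr": [0, 0, 0]}
    - {"offset": [-0.15, -0.422, 0], "dr": [0, 0, 0]}
    - {"offset": [-0.15, -0.422, 0], "dr": [0, 0, 0]}
    - {"offset": [-0.15, -0.422, 0.03], "dr": [0, 0, 0]}
    - {"offset": [-0.15, -0.422, 0.05], "dr": [0, 0, 0]}
    - {"offset": [-0.15, -0.422, 0.05], "dr": [0, 0, 0]}
    - {"offset": [-0.15, -0.422, 0.05], "dr": [0, 0, 0]}
    - {"offset": [-0.15, -0.422, 0.05], "dr": [0, 0, 0]}

```text
time_s: 12.33
position: [0.5295, -0.3228, 0.0462]
tcp_rot: [[-0.942, 0.337, -0.001], [0.337, 0.942, 0.0], [0.001, 0.0, -1.0]]
force: [1.5, -0.4, -0.0]
opening: 1.001
grasp_force: 0.0
```

```bash
python3 - <<'E'
from rig import viewer
import cv2
from h import *
c=viewer.capture("wrist");cv2.imwrite("pics/wrist3.png",c["color"][:,:,::-1])
im=np.vstack([c["color"][150:330,100:460]]);im=cv2.resize(im,None,fx=1.5,fy=1.5)
s=viewer.capture("side")["color"];im2=cv2.resize(s[190:350,150:310],(270,270))
cv2.imwrite("pics/w3c.png",np.hstack([im[:,:530],im2])[:,:,::-1])
E
python3 off.py .5305,-.3232,.0065
```

```text
t 12.4333 p [ 0.5303 -0.3233  0.0474] open 0.999 j [ -42.   43.   90.   -0.   47. -112.] yaw_y 70.36
.5305,-.3232,.0065 [-0.0001, 0.0002, 0.0409]
```

View pics/w3c.png

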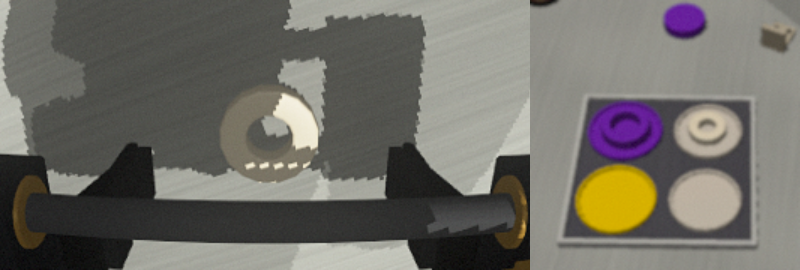

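The first washer lies flat in its white dish, at side crop (707,127). The second washer is centred between the fingers at (268,133). Descending.

Request:
servo_tool:
  targets:
    - {"offset": [0, 0, 0.02], "dr": [0, 0, 0]}
    - {"offset": [0, 0, 0.034], "dr": [0, 0, 0]}
    - {"offset": [0, 0, 0.0405], "dr": [0, 0, 0]}
    - {"offset": [0, 0, 0.0405], "dr": [0, 0, 0]}
    - {"offset": [0, 0, 0.0405], "dr": [0, 0, 0]}

```text
time_s: 12.85
position: [0.5299, -0.3233, 0.0065]
tcp_rot: [[-0.942, 0.337, 0.001], [0.337, 0.942, -0.001], [-0.001, -0.0, -1.0]]
force: [-0.1, -0.5, 0.8]
opening: 0.996
grasp_force: 0.0
```

Request:
servo_tool:
  targets:
    - {"offset": [0, 0, 0], "dr": [0, 0, 0]}
    - {"offset": [0, 0, 0], "dr": [0, 0, 0]}
    - {"offset": [0, 0, 0], "dr": [0, 0, 0]}
    - {"offset": [0, 0, 0], "dr": [0, 0, 0]}
    - {"offset": [0, 0, 0], "dr": [0, 0, 0]}
    - {"offset": [0, 0, 0], "dr": [0, 0, 0]}
    - {"offset": [0, 0, 0], "dr": [0, 0, 0]}
    - {"offset": [0, 0, 0], "dr": [0, 0, 0]}
    - {"offset": [0, 0, 0], "dr": [0, 0, 0]}
  gripper: 1

```text
time_s: 13.6
position: [0.5295, -0.3233, 0.0059]
tcp_rot: [[-0.941, 0.337, -0.0], [0.337, 0.941, 0.0], [0.0, 0.0, -1.0]]
force: [-0.7, -0.3, 0.2]
opening: 0.484
grasp_force: 30.0
```

```bash
python3 off.py .521,.2205,.06 .521,.2205,.016
```

```text
t 13.6 p [ 0.5295 -0.3233  0.0059] open 0.484 j [ -42.   47.   91.   -0.   43. -112.] yaw_y 70.3
.521,.2205,.06 [0.1913, 0.5091, -0.0541]
.521,.2205,.016 [0.1913, 0.5091, -0.0101]
```

Request:
servo_tool:
  targets:
    - {"offset": [0, 0, -0.04], "dr": [0, 0, 0]}
    - {"offset": [0, 0, -0.08], "dr": [0, 0, 0]}
    - {"offset": [0.1913, 0.5091, -0.085], "dr": [0, 0, 0]}
    - {"offset": [0.1913, 0.5091, -0.085], "dr": [0, 0, 0]}
    - {"offset": [0.1913, 0.5091, -0.085], "dr": [0, 0, 0]}
    - {"offset": [0.1913, 0.5091, -0.085], "dr": [0, 0, 0]}
    - {"offset": [0.1913, 0.5091, -0.085], "dr": [0, 0, 0]}
    - {"offset": [0.1913, 0.5091, -0.085], "dr": [0, 0, 0]}
    - {"offset": [0.1913, 0.5091, -0.085], "dr": [0, 0, 0]}
    - {"offset": [0.1913, 0.5091, -0.085], "dr": [0, 0, 0]}
    - {"offset": [0.1913, 0.5091, -0.085], "dr": [0, 0, 0]}
    - {"offset": [0.1913, 0.5091, -0.085], "dr": [0, 0, 0]}
    - {"offset": [0.1913, 0.5091, -0.085], "dr": [0, 0, 0]}
    - {"offset": [0.1913, 0.5091, -0.085], "dr": [0, 0, 0]}
    - {"offset": [0.1913, 0.5091, -0.085], "dr": [0, 0, 0]}
    - {"offset": [0.1913, 0.5091, -0.085], "dr": [0, 0, 0]}
    - {"offset": [0.1913, 0.5091, -0.06], "dr": [0, 0, 0]}
    - {"offset": [0.1913, 0.5091, -0.055], "dr": [0, 0, 0]}
    - {"offset": [0.1913, 0.5091, -0.055], "dr": [0, 0, 0]}
    - {"offset": [0.1913, 0.5091, -0.055], "dr": [0, 0, 0]}

```text
time_s: 15.27
position: [0.5206, 0.2197, 0.0606]
tcp_rot: [[-0.941, 0.338, -0.002], [0.338, 0.941, -0.0], [0.001, -0.001, -1.0]]
force: [-0.0, 0.0, 0.1]
opening: 0.487
grasp_force: 30.0
```

```bash
python3 off.py .521,.2205,.0158
```

```text
t 15.2667 p [0.5206 0.2197 0.0606] open 0.487 j [ 12.  39.  98.  -0.  43. -59.] yaw_y 70.24
.521,.2205,.0158 [-0.0002, 0.001, 0.0448]
```

Request:
servo_tool:
  targets:
    - {"offset": [0, 0, 0.025], "dr": [0, 0, 0]}
    - {"offset": [0, 0, 0.038], "dr": [0, 0, 0]}
    - {"offset": [0, 0, 0.045], "dr": [0, 0, 0]}
    - {"offset": [0, 0, 0.045], "dr": [0, 0, 0]}
    - {"offset": [0, 0, 0.045], "dr": [0, 0, 0]}
    - {"offset": [0, 0, 0.045], "dr": [0, 0, 0]}

```text
time_s: 15.77
position: [0.5218, 0.2203, 0.0168]
tcp_rot: [[-0.941, 0.338, 0.002], [0.338, 0.941, 0.0], [-0.001, 0.001, -1.0]]
force: [0.0, 0.0, -0.2]
opening: 0.488
grasp_force: 30.0
```

Request:
servo_tool:
  targets:
    - {"offset": [0, 0, 0], "dr": [0, 0, 0]}
    - {"offset": [0, 0, 0], "dr": [0, 0, 0]}
    - {"offset": [0, 0, 0], "dr": [0, 0, 0]}
    - {"offset": [0, 0, 0], "dr": [0, 0, 0]}
    - {"offset": [0, 0, 0], "dr": [0, 0, 0]}
    - {"offset": [0, 0, 0], "dr": [0, 0, 0]}
    - {"offset": [0, 0, -0.04], "dr": [0, 0, 0]}
    - {"offset": [0, 0, -0.08], "dr": [0, 0, 0]}
    - {"offset": [0, 0, -0.08], "dr": [0, 0, 0]}
    - {"offset": [0, 0, -0.08], "dr": [0, 0, 0]}
  gripper: -1

```text
time_s: 16.6
position: [0.5229, 0.2209, 0.0982]
tcp_rot: [[-0.942, 0.337, 0.006], [0.337, 0.942, 0.001], [-0.005, 0.003, -1.0]]
force: [0.1, 1.0, -0.4]
opening: 0.997
grasp_force: 0.0
```

```bash
python3 off.py .53,-.06,.15
```

```text
t 16.6 p [0.5229 0.2209 0.0982] open 0.997 j [ 12.  36.  97.  -0.  47. -59.] yaw_y 70.31
.53,-.06,.15 [-0.1016, -0.262, -0.0521]
```

Request:
servo_tool:
  targets:
    - {"offset": [-0.102, -0.268, -0.04], "dr": [0, 0, 0]}
    - {"offset": [-0.102, -0.268, -0.04], "dr": [0, 0, 0]}
    - {"offset": [-0.102, -0.268, -0.04], "dr": [0, 0, 0]}
    - {"offset": [-0.102, -0.268, -0.04], "dr": [0, 0, 0]}
    - {"offset": [-0.102, -0.268, -0.04], "dr": [0, 0, 0]}
    - {"offset": [-0.102, -0.268, -0.04], "dr": [0, 0, 0]}
    - {"offset": [-0.102, -0.268, -0.04], "dr": [0, 0, 0]}
    - {"offset": [-0.102, -0.268, -0.04], "dr": [0, 0, 0]}
    - {"offset": [-0.102, -0.268, -0.04], "dr": [0, 0, 0]}
    - {"offset": [-0.102, -0.268, -0.04], "dr": [0, 0, 0]}
    - {"offset": [-0.102, -0.268, -0.04], "dr": [0, 0, 0]}
    - {"offset": [-0.102, -0.268, -0.04], "dr": [0, 0, 0]}

```text
time_s: 17.6
position: [0.5259, -0.0644, 0.1352]
tcp_rot: [[-0.942, 0.335, -0.002], [0.335, 0.942, 0.001], [0.002, 0.0, -1.0]]
force: [-0.9, -0.3, -0.3]
opening: 1.0
grasp_force: 0.0
```

```bash
python3 - <<'E'
from rig import viewer
import cv2
from h import *
c=viewer.capture("wrist");pickle.dump(c,open("d4.pkl","wb"))
for X in [(.465,-.048,.01)]:
    X=np.array(c["R"])@X+c["t"];th=np.arctan2(np.hypot(*X[:2]),X[2]);K=c["camera_matrix"]
    u=K[:2,2]+K[0,0]*th*X[:2]/np.hypot(*X[:2]);print(u)
x,y=int(u[0])-65,max(int(u[1])-55,0)
cr=cv2.resize(c["color"][y:y+110,x:x+130],None,fx=4,fy=4,interpolation=2)
print("origin",x,y,cr.shape)
s=viewer.capture("side")["color"];im2=cv2.resize(s[190:350,150:310],(270,270))
im=np.zeros((440,800,3),np.uint8);im[:cr.shape[0],:520]=cr[:440];im[:270,530:]=im2
cv2.imwrite("pics/br.png",im[:,:,::-1])
E
python3 off.py
```

```text
[274.20828493 137.52013852]
origin 209 82 (440, 520, 3)
t 17.7 p [ 0.5263 -0.0646  0.1355] open 0.999 j [-19.  30. 100.   0.  49. -90.] yaw_y 70.44
```

View pics/br.png

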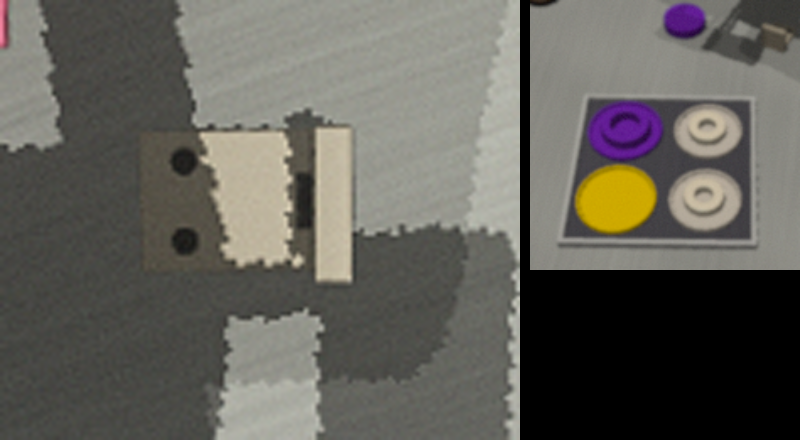

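Both washers lie in their dishes. The bracket's flange top has its corners at crop (316,127), (351,127), (352,282) and (315,282). The flange is to the right, nearly square to the gripper.

```bash
python3 - <<'E'
from h import *
c=pickle.load(open("d4.pkl","rb"))
P=[plane(wray(c,(209+(x+.5)/4,82+(y+.5)/4)),.034) for x,y in((316,127),(351,127),(352,282),(315,282))]
P=np.array(P);print(P.round(4),P.mean(0).round(4))
for a,b in((0,3),(1,2)):
    v=P[a]-P[b];print(np.linalg.norm(v),"normal yaw",np.degrees(np.arctan2(v[0],-v[1])))
B=np.array([plane(wray(c,(209+x/4,82+y/4)),.006) for x,y in((141,132),(141,270))]);print(B.round(4))
v=B[0]-B[1];print(np.linalg.norm(v),np.degrees(np.arctan2(v[0],-v[1])))
print("normal dir base->flange",np.degrees(np.arctan2(*(P.mean(0)-B.mean(0))[[1,0]])))
m=P.mean(0)
E
python3 off.py .53,-.06,.15
```

```text
[[ 0.4497 -0.0303  0.034 ]
 [ 0.452  -0.0237  0.034 ]
 [ 0.4818 -0.0339  0.034 ]
 [ 0.4793 -0.041   0.034 ]] [ 0.4657 -0.0322  0.034 ]
0.0314882622347113 normal yaw -109.81085826028473
0.03150972361628586 normal yaw -108.89494508733186
[[ 0.4369 -0.0662  0.006 ]
 [ 0.4661 -0.077   0.006 ]]
0.031110997193922685 -110.3253294583248
normal dir base->flange 70.14006773454625
t 17.7 p [ 0.5263 -0.0646  0.1355] open 0.999 j [-19.  30. 100.   0.  49. -90.] yaw_y 70.44
.53,-.06,.15 [-0.0019, 0.0056, -0.0145]
```

Request:
servo_tool:
  targets:
    - {"offset": [0.034, 0.005, 0.02], "dr": [0, 0, 0]}
    - {"offset": [0.068, 0.01, 0.04], "dr": [0, 0, 0]}
    - {"offset": [0.068, 0.01, 0.07], "dr": [0, 0, 0]}
    - {"offset": [0.068, 0.01, 0.07], "dr": [0, 0, 0]}
    - {"offset": [0.068, 0.01, 0.07], "dr": [0, 0, 0]}
    - {"offset": [0.068, 0.01, 0.07], "dr": [0, 0, 0]}

```text
time_s: 18.2
position: [0.4683, -0.0343, 0.0667]
tcp_rot: [[-0.942, 0.336, 0.003], [0.336, 0.942, -0.001], [-0.004, 0.0, -1.0]]
force: [0.4, 0.2, 0.5]
opening: 0.995
grasp_force: 0.0
```

```bash
python3 off.py .4657,-.0322,.016
```

```text
t 18.2 p [ 0.4683 -0.0343  0.0667] open 0.995 j [-18.  34. 112.  -0.  34. -88.] yaw_y 70.35
.4657,-.0322,.016 [0.0034, 0.0011, 0.0507]
```

Request:
servo_tool:
  targets:
    - {"offset": [0.002, 0.001, 0.025], "dr": [0, 0, 0]}
    - {"offset": [0.002, 0.001, 0.042], "dr": [0, 0, 0]}
    - {"offset": [0.002, 0.001, 0.05], "dr": [0, 0, 0]}
    - {"offset": [0.002, 0.001, 0.05], "dr": [0, 0, 0]}
    - {"offset": [0.002, 0.001, 0.05], "dr": [0, 0, 0]}
    - {"offset": [0.002, 0.001, 0.05], "dr": [0, 0, 0]}

```text
time_s: 18.7
position: [0.4658, -0.0327, 0.017]
tcp_rot: [[-0.941, 0.337, 0.003], [0.337, 0.941, -0.001], [-0.003, 0.0, -1.0]]
force: [-0.2, -0.0, 0.7]
opening: 0.998
grasp_force: 0.0
```

```bash
python3 off.py .4657,-.0322,.016
```

```text
t 18.7 p [ 0.4658 -0.0327  0.017 ] open 0.998 j [-18.  40. 113.  -0.  26. -88.] yaw_y 70.3
.4657,-.0322,.016 [0.0003, 0.0005, 0.001]
```

Request:
servo_tool:
  targets:
    - {"offset": [0, 0, 0], "dr": [0, 0, 0]}
    - {"offset": [0, 0, 0], "dr": [0, 0, 0]}
    - {"offset": [0, 0, 0], "dr": [0, 0, 0]}
    - {"offset": [0, 0, 0], "dr": [0, 0, 0]}
    - {"offset": [0, 0, 0], "dr": [0, 0, 0]}
    - {"offset": [0, 0, 0], "dr": [0, 0, 0]}
    - {"offset": [0, 0, 0], "dr": [0, 0, 0]}
    - {"offset": [0, 0, 0], "dr": [0, 0, 0]}
    - {"offset": [0, 0, 0], "dr": [0, 0, 0]}
    - {"offset": [0, 0, 0], "dr": [0, 0, 0]}
    - {"offset": [0, 0, 0], "dr": [0, 0, 0]}
    - {"offset": [0, 0, 0], "dr": [0, 0, 0]}
    - {"offset": [0, 0, 0], "dr": [0, 0, 0]}
    - {"offset": [0, 0, 0], "dr": [0, 0, 0]}
  gripper: 1

```text
time_s: 19.87
position: [0.4645, -0.0323, 0.0158]
tcp_rot: [[-0.941, 0.337, -0.0], [0.337, 0.941, -0.0], [0.0, -0.0, -1.0]]
force: [-0.7, -0.7, 1.1]
opening: 0.088
grasp_force: 30.0
```

Request:
servo_tool:
  targets:
    - {"offset": [0, 0, -0.03], "dr": [0, 0, 0]}
    - {"offset": [0, 0, -0.065], "dr": [0, 0, 0]}
    - {"offset": [-0.0548, 0.3169, -0.085], "dr": [0, 0, 0]}
    - {"offset": [-0.0548, 0.3169, -0.085], "dr": [0, 0, 0]}
    - {"offset": [-0.0548, 0.3169, -0.085], "dr": [0, 0, 0]}
    - {"offset": [-0.0548, 0.3169, -0.085], "dr": [0, 0, 0]}
    - {"offset": [-0.0548, 0.3169, -0.085], "dr": [0, 0, 0]}
    - {"offset": [-0.0548, 0.3169, -0.085], "dr": [0, 0, 0]}
    - {"offset": [-0.0548, 0.3169, -0.085], "dr": [0, 0, 0]}
    - {"offset": [-0.0548, 0.3169, -0.085], "dr": [0, 0, 0]}
    - {"offset": [-0.0548, 0.3169, -0.06], "dr": [0, 0, 0]}
    - {"offset": [-0.0548, 0.3169, -0.05], "dr": [0, 0, 0]}
    - {"offset": [-0.0548, 0.3169, -0.05], "dr": [0, 0, 0]}
    - {"offset": [-0.0548, 0.3169, -0.05], "dr": [0, 0, 0]}
    - {"offset": [-0.0548, 0.3169, -0.05], "dr": [0, 0, 0]}

```text
time_s: 21.12
position: [0.6224, 0.2464, 0.0659]
tcp_rot: [[-0.941, 0.338, -0.001], [0.338, 0.941, -0.0], [0.001, -0.001, -1.0]]
force: [0.9, -0.6, -0.2]
opening: 0.093
grasp_force: 30.0
```

```bash
python3 - <<'E'
from rig import viewer
import cv2,numpy as np
s=viewer.capture("scene")["color"];w=viewer.capture("side")["color"]
im=np.hstack([cv2.resize(s[120:270,300:460],None,fx=2.5,fy=2.5),cv2.resize(w[190:350,150:310],None,fx=2.35,fy=2.35)[:375]])
cv2.imwrite("pics/place4.png",im[:,:,::-1])
E
python3 off.py .623,.2477,.0255
```

```text
t 21.2167 p [0.6233 0.2467 0.0668] open 0.088 j [ 12.  44.  82.  -0.  54. -58.] yaw_y 70.22
.623,.2477,.0255 [0.0007, 0.0008, 0.0413]
```

View pics/place4.png

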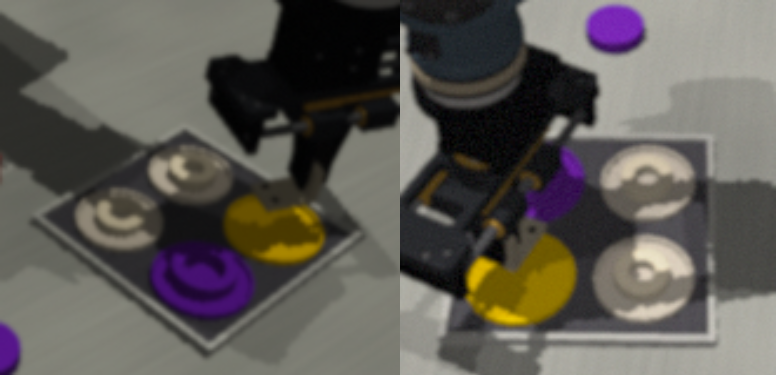

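The bracket is held upright over the yellow dish at scene crop (290,195), and the other three parts lie in their dishes. Lowering and releasing.

Request:
servo_tool:
  targets:
    - {"offset": [0, 0.001, 0.02], "dr": [0, 0, 0]}
    - {"offset": [0, 0.001, 0.033], "dr": [0, 0, 0]}
    - {"offset": [0, 0.001, 0.041], "dr": [0, 0, 0]}
    - {"offset": [0, 0.001, 0.041], "dr": [0, 0, 0]}
    - {"offset": [0, 0.001, 0.041], "dr": [0, 0, 0]}
    - {"offset": [0, 0.001, 0.041], "dr": [0, 0, 0]}
    - {"offset": [0, 0.001, 0.041], "dr": [0, 0, 0]}

```text
time_s: 21.8
position: [0.6232, 0.2485, 0.0249]
tcp_rot: [[-0.941, 0.337, -0.0], [0.337, 0.941, 0.0], [0.0, -0.0, -1.0]]
force: [0.2, -0.3, -0.7]
opening: 0.093
grasp_force: 30.0
```

Request:
servo_tool:
  targets:
    - {"offset": [0, 0, 0], "dr": [0, 0, 0]}
    - {"offset": [0, 0, 0], "dr": [0, 0, 0]}
    - {"offset": [0, 0, 0], "dr": [0, 0, 0]}
    - {"offset": [0, 0, 0], "dr": [0, 0, 0]}
    - {"offset": [0, 0, 0], "dr": [0, 0, 0]}
    - {"offset": [0, 0, 0], "dr": [0, 0, 0]}
    - {"offset": [0, 0, -0.04], "dr": [0, 0, 0]}
    - {"offset": [0, 0, -0.08], "dr": [0, 0, 0]}
    - {"offset": [0, 0, -0.12], "dr": [0, 0, 0]}
    - {"offset": [-0.06, 0.1, -0.14], "dr": [0, 0, 0]}
    - {"offset": [-0.06, 0.1, -0.14], "dr": [0, 0, 0]}
    - {"offset": [-0.06, 0.1, -0.14], "dr": [0, 0, 0]}
    - {"offset": [-0.06, 0.1, -0.14], "dr": [0, 0, 0]}
    - {"offset": [-0.06, 0.1, -0.14], "dr": [0, 0, 0]}
  gripper: -1

```text
time_s: 22.97
position: [0.7143, 0.3236, 0.1647]
tcp_rot: [[-0.942, 0.336, 0.001], [0.336, 0.942, 0.0], [-0.001, 0.001, -1.0]]
force: [0.6, -0.6, -1.0]
opening: 0.986
grasp_force: 0.0
```

```bash
python3 - <<'E'
from rig import viewer
import cv2,numpy as np
s=viewer.capture("scene")["color"];w=viewer.capture("side")["color"]
im=np.hstack([cv2.resize(s[120:330,100:460],(400,233)),cv2.resize(s[150:270,310:450],(400,343))[:233]])
im=np.vstack([im,np.pad(cv2.resize(w[110:350,140:380],(360,360)),((0,0),(0,440),(0,0)))])
cv2.imwrite("pics/fin.png",im[:,:,::-1])
E
```

```text
(no output)
```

View pics/fin.png

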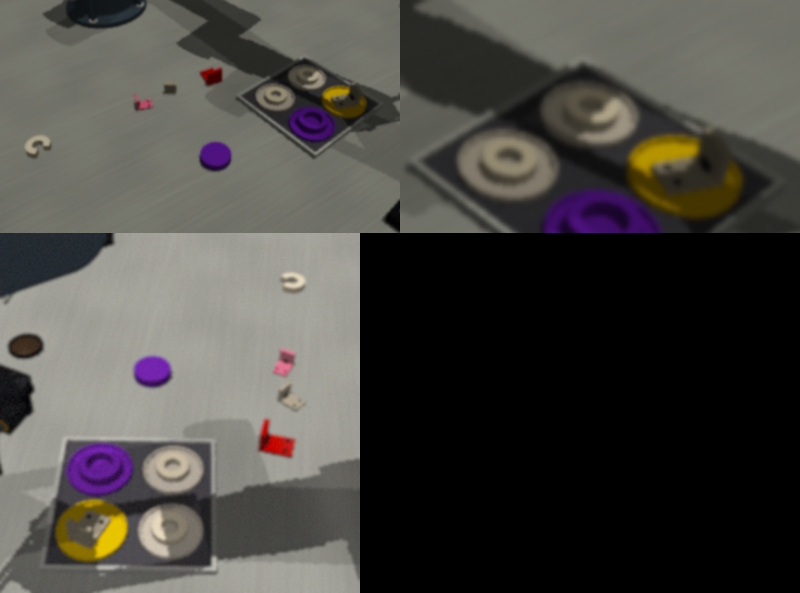

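All four parts are in their own dishes: the bracket stands flange up in the yellow one at side crop (90,528), and the look-alikes haven't moved. I'll let the arm settle and hand in.

Request:
servo_tool:
  targets:
    - {"offset": [0, 0, 0], "dr": [0, 0, 0]}
    - {"offset": [0, 0, 0], "dr": [0, 0, 0]}
    - {"offset": [0, 0, 0], "dr": [0, 0, 0]}
    - {"offset": [0, 0, 0], "dr": [0, 0, 0]}
    - {"offset": [0, 0, 0], "dr": [0, 0, 0]}
    - {"offset": [0, 0, 0], "dr": [0, 0, 0]}

```text
time_s: 23.57
position: [0.7133, 0.3223, 0.165]
tcp_rot: [[-0.941, 0.337, 0.0], [0.337, 0.941, 0.0], [-0.0, 0.0, -1.0]]
force: [-0.3, -0.3, -0.6]
opening: 0.997
grasp_force: 0.0
```

```bash
python3 -c "
from rig import ticket
print(ticket.hand_in())"
```

```text
the job is handed in; nothing more can be done
None
```

The job is handed in at about 24 s on the robot's clock: the ring, both whole washers and the larger nickel bracket (flange up) are in their dishes, and the look-alikes are untouched; no verdict was returned.

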